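# Reset the odd rocker on the workshop switch box

## Task

Five rocker switches on the grey box at the bench should all be tipped the same way, but one stands the other way from its four neighbours. Take the cranked stylus from its wooden rest, press that one rocker fully over with the stylus tip so that it matches the others, and lay the stylus back in both notches of the rest, centred and tip hanging down. Touch the switches only with the stylus, leave the other rockers as they are, and do not shift anything else on the bench.

Things in the scene. Friction and masses are not known exactly. Their poses are not given: they have to be found in the camera images.
- stylus: Stylus, about 50 g: square wooden handle 14 x 14 x 110 mm along x, then a 6 mm round steel shank at handle-centre height out to x = +92 mm, there bent straight down to a blunt tip. Origin: middle of the handle's underside (handle centre 7 mm above); +x to the tip, +z up. Starts in the rest, lengthwise within 8 mm of centre, tip hanging down; 64 mm of handle is free between the posts.
- stylus_tip (a point): Lowest point of the stylus tip (round, 3 mm radius): in the stylus frame x +92, y 0, z -31 mm.
- rest: Fixed wooden rest, base 105 x 56 x 8 mm; two posts 8 mm thick at x = -36 and +36 mm, 40 mm wide, each with an open-topped notch: floor 55 mm above the origin and 19 mm wide, cheeks flaring to 34 mm wide, 70 mm up. Origin: underside centre, on the bench. The handle lies along its x axis on both floors, tip at the +x end at the start: stylus origin 55 mm above this origin.
- switch_box: Fixed grey metal box, 95 x 170 x 45 mm (x, y, z), short steel conduit stub on its +y end. Origin: underside centre. On its flat top five rocker switches in a row along y, 28 mm apart, between two guard strips 9 mm high at x = -31 and +31 mm.
- switch_a: One of five like switches (its place in the row varies). Origin: underside centre, on the box top, 45 mm above the bench; axes as the box's. White paddle 36 mm long (x), 16 wide (y), 5 thick, its mid-thickness pivoting about y 11 mm above the origin, in a black bezel 46 x 24 mm.
- rocker_a (a joint): Tilt of switch_a's paddle, rad, stops at -0.4 and +0.4: positive = +x end down and -x end up. Stays where left; pressing the raised end 13 mm from the pivot with 1 to 1.5 N tips it. Four start near +0.4, one near -0.4.
- switch_b: One of five like switches (its place in the row varies). Origin: underside centre, on the box top, 45 mm above the bench; axes as the box's. White paddle 36 mm long (x), 16 wide (y), 5 thick, its mid-thickness pivoting about y 11 mm above the origin, in a black bezel 46 x 24 mm.
- rocker_b (a joint): Tilt of switch_b's paddle, rad, stops at -0.4 and +0.4: positive = +x end down and -x end up. Stays where left; pressing the raised end 13 mm from the pivot with 1 to 1.5 N tips it. Four start near +0.4, one near -0.4.
- switch_c: One of five like switches (its place in the row varies). Origin: underside centre, on the box top, 45 mm above the bench; axes as the box's. White paddle 36 mm long (x), 16 wide (y), 5 thick, its mid-thickness pivoting about y 11 mm above the origin, in a black bezel 46 x 24 mm.
- rocker_c (a joint): Tilt of switch_c's paddle, rad, stops at -0.4 and +0.4: positive = +x end down and -x end up. Stays where left; pressing the raised end 13 mm from the pivot with 1 to 1.5 N tips it. Four start near +0.4, one near -0.4.
- switch_d: One of five like switches (its place in the row varies). Origin: underside centre, on the box top, 45 mm above the bench; axes as the box's. White paddle 36 mm long (x), 16 wide (y), 5 thick, its mid-thickness pivoting about y 11 mm above the origin, in a black bezel 46 x 24 mm.
- rocker_d (a joint): Tilt of switch_d's paddle, rad, stops at -0.4 and +0.4: positive = +x end down and -x end up. Stays where left; pressing the raised end 13 mm from the pivot with 1 to 1.5 N tips it. Four start near +0.4, one near -0.4.
- switch_e: One of five like switches (its place in the row varies). Origin: underside centre, on the box top, 45 mm above the bench; axes as the box's. White paddle 36 mm long (x), 16 wide (y), 5 thick, its mid-thickness pivoting about y 11 mm above the origin, in a black bezel 46 x 24 mm.
- rocker_e (a joint): Tilt of switch_e's paddle, rad, stops at -0.4 and +0.4: positive = +x end down and -x end up. Stays where left; pressing the raised end 13 mm from the pivot with 1 to 1.5 N tips it. Four start near +0.4, one near -0.4.
- offcut: Loose wooden block 70 x 45 x 20 mm, a bystander. Origin: underside centre.
- pin_jar: Loose glass jar, 56 mm across, 70 mm high, a bystander. Origin: underside centre.
- glue: Loose white bottle, 52 mm across, 150 mm high, a bystander. Origin: underside centre.
- tin: Loose can, 72 mm across, 90 mm high, a bystander. Origin: underside centre.
- screwdriver: Loose screwdriver lying on the bench, a bystander. Origin: under the tool, which lies along its x axis.
- hammer: Loose hammer lying on the bench, a bystander. Origin: under the tool, which lies along its x axis.
Not all that is in view belongs to the job. Of the things that look like the rest, the smallest one is meant.

How it is judged:
By the outcome, as a careful person would: the job done as asked, in the order asked, and still so for the second after the job is handed in, with the robot touching nothing.
It also fails if it takes over 43 s, if anything falls off the work surface, if the arm or the gripper's body presses on something with over 40 N, if the wrist force passes 120 N, or if a joint passes its speed limit or range.

## Robot

A 7-joint arm with a two-finger parallel gripper is mounted at the origin on the work surface. World frame = base frame: x ahead of the robot, y to its left, z up, the work surface at z = 0. Lengths are in mm, angles in rad, forces in N, time in s.
With the tool pointing down it reaches from about 400 to 875 mm from the base axis. Payload 19.3 kg.
Tool frame: the origin (TCP) lies at the very end of the fingers, on their centre line; the grasp point (between the pads) lies 19 mm behind it (grip_point_offset is the z of the grasp point in the tool frame, in mm); z points along the fingers, x is the direction in which the jaws open and shut, and the axes are right-handed (so a half turn about z gives the same grasp; the last joint's range is limited). The gripper opens to 85 mm and grips with 20 to 120 N. Pads are 22 mm wide; open, the fingers measure 114 mm over their backs; the gripper's body (76 mm by 85 mm) begins 54 mm behind the grasp point. The pads swing forward as they close: fully open they stand 13 mm farther back than shut.
Start: joints at [1.261, 0.521, -0.036, 1.599, 0.021, 1.021, -0.113], TCP at [148.415, -607.114, 231.291] pointing down, gripper open.
Joint ranges: [-2.91, 2.91], [-0.3, 2.13], [-1.5, 1.42], [0.17, 2.43], [-1.26, 4.41], [0.16, 1.93], [-2.52, 2.52]. Speed limits (rad/s): [1.89, 1.89, 2.39, 2.39, 3.01, 3.01, 3.01].

## Interface

Orientations are given as a 3x3 rotation matrix whose columns are the frame's x, y, z axes.
In Python, from workcell import movep, movel, goto_joints, open_gripper, clamp, wait, inverse_kinematics, read_state, camera, PlanningError, finish_job, grip_point_offset gives the robot as it stands. Calls block until the motion is done:
- movep(position, orientation): joint-space move of the TCP to a pose.
- movel(position, frame=None, max_speed=150, guard=None): straight line of the TCP; frame=None keeps the orientation; max_speed is the mean speed in mm/s. With guard (N) it stops when the force on the tool has changed by that much, and returns True; else False.
- goto_joints(angles): joint-space move.
- open_gripper() and clamp(): open the fingers fully, or close them until they stop; the grip force is fixed at half the most.
- wait(seconds).
- inverse_kinematics(position, orientation): joint angles nearest the present ones, or None.
- read_state(): the state.
- camera(name): name is "scene" or "top"; returns a dict with "image" (480x640x3 uint8, blue, green, red), "range_z" (480x640 float32, mm along the optical axis (not along the pixel's ray), 0 where there is no reading), "fx", "fy", "cx", "cy" (pixels), "dist_coeffs" ([k1, k2, p1, p2, k3] as OpenCV has them; the pictures are not rectified), "cam_to_world" (4x4, takes a point from camera to world coordinates). Camera axes: x right, y up, looking along -z (the intrinsics and any distortion apply to the point x, -y, -z); pixel columns grow to the right and rows downward; lengths in mm; the calibration is good to about 2 mm. A picture is of the moment at which its call begins.
A pose or a line that the arm cannot do raises PlanningError and nothing moves.
- finish_job(): hands the job in, once; it reports no verdict.
The state is a dict: "time": time; "qpos": joint angles; "qvel": joint speeds; "joint_efforts": joint torques, N m; "eef_pos": TCP position; "tool_rot": TCP orientation; "ft_force": force on the tool from outside, world axes, zero at the start; "torque": the same for the moment, N m; "finger_gap": finger opening in mm.
Only numpy, scipy, OpenCV 4.12 (cv2) and the standard library are available. Lean on these libraries where they do the work, as an engineer would, in place of code of your own. Each camera call takes 0.05 s, during which the arm holds its last target.

## Working session

There is one attempt and no reset: what is moved stays moved. The work goes in short steps, each a Python script; the robot and the scene stay as the last script left them, time stands still between calls to the robot, and variables do not carry over. Pictures are saved under pics/ and viewed, and the job is handed in when it is done.

```bash
ls; mkdir -p pics
python3 - <<'E'
from workcell import *
import cv2,pickle
for n in("scene","top"):
    c=camera(n);pickle.dump(c,open(n+"0.pkl","wb"));cv2.imwrite(f"pics/{n}0.png",c["image"])
    print(c["fx"],c["cx"],c["dist_coeffs"],c["cam_to_world"])
s=read_state();print(s,grip_point_offset)
E
```

```text
pics
600.9029805491931 321.86436036970645 [-0.15230134  0.          0.          0.          0.        ] [[-8.36420706e-01 -4.60712817e-01  2.96890724e-01  9.28858004e+02]
 [ 5.47996148e-01 -6.93048400e-01  4.68384604e-01  6.94179933e+02]
 [-1.00311490e-02  5.54461554e-01  8.32148882e-01  1.35064742e+03]
 [ 0.00000000e+00  0.00000000e+00  0.00000000e+00  1.00000000e+00]]
461.2968937937402 323.80480230958216 [-0.0414444  0.         0.         0.         0.       ] [[-2.38906888e-02  9.90176549e-01 -1.37766600e-01  2.97988536e+02]
 [-9.99669543e-01 -2.23536825e-02  1.26932200e-02  8.76582293e+00]
 [ 9.48893795e-03  1.38024324e-01  9.90383383e-01  1.33191106e+03]
 [ 0.00000000e+00  0.00000000e+00  0.00000000e+00  1.00000000e+00]]
{'time': 0.1, 'qpos': array([ 1.26080432,  0.5219409 , -0.03630228,  1.59992971,  0.02119162,
        1.02109965, -0.11279831]), 'qvel': array([ 0.00043139, -0.00114218, -0.00030807, -0.00290143,  0.00049994,
        0.00055493, -0.00051236]), 'joint_efforts': array([ 6.34567783e-03, -9.28501153e+01,  1.98532216e+00, -3.70532048e+01,
        1.82023854e-02,  5.38194145e-03,  1.63343208e-05]), 'eef_pos': array([ 148.32462064, -606.84511147,  230.79960513]), 'tool_rot': array([[ 2.37465604e-01, -9.71395899e-01, -3.07301809e-04],
       [-9.71395443e-01, -2.37465791e-01,  9.44231008e-04],
       [-9.90195796e-04,  7.42891902e-05, -9.99999507e-01]]), 'ft_force': array([-0.36568991,  0.05885941,  0.23242238]), 'torque': array([-0.03018132,  0.0128334 ,  0.0014952 ]), 'finger_gap': 85.65483128199493} -18.700000000000003
```

View pics/scene0.png

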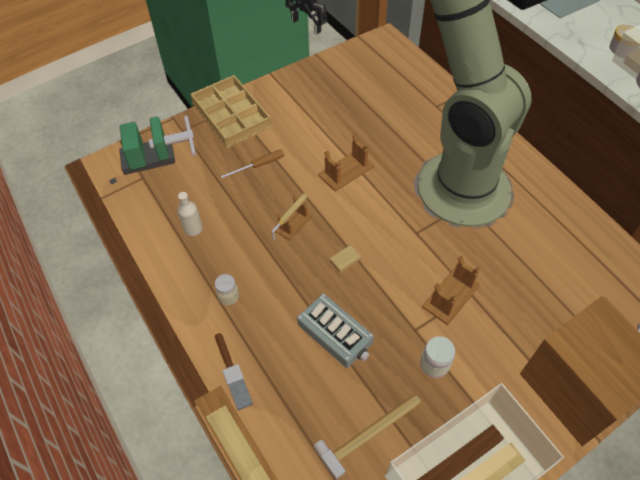

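View pics/top0.png

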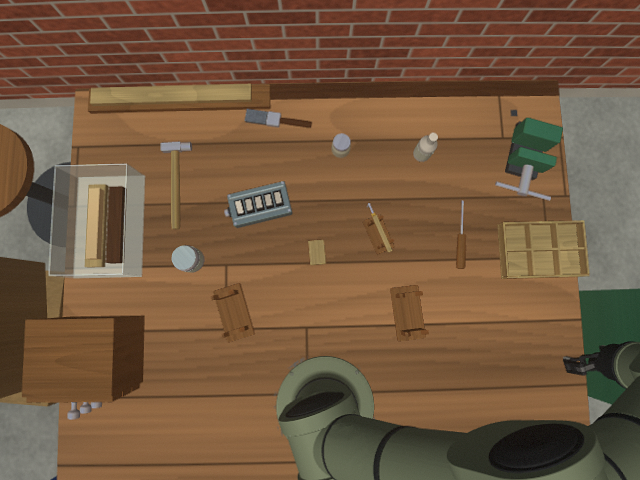

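The scene picture shows the stylus in the small rest near (292,215) and the switch box near (336,330). In the top picture they are near (380,230) and (260,203). I'll enlarge both.

```bash
cat > h.py <<'E'
import numpy as np,cv2,pickle
def K(c): return np.array([[c["fx"],0,c["cx"]],[0,c["fy"],c["cy"]],[0,0,1.]])
def ray(c,uv):
    p=cv2.undistortPoints(np.array(uv,float).reshape(-1,1,2),K(c),np.array(c["dist_coeffs"])).reshape(-1,2)
    d=np.c_[p[:,0],-p[:,1],-np.ones(len(p))]
    return d
def at_z(c,uv,z):
    M=np.array(c["cam_to_world"]);d=ray(c,uv)@M[:3,:3].T;o=M[:3,3]
    return o+d*((z-o[2])/d[:,2])[:,None]
def depth_pts(c,uv):
    M=np.array(c["cam_to_world"]);uv=np.array(uv,float).reshape(-1,2)
    z=c["range_z"][uv[:,1].round().astype(int),uv[:,0].round().astype(int)]
    return (ray(c,uv)*z[:,None])@M[:3,:3].T+M[:3,3]
def proj(c,P):
    M=np.array(c["cam_to_world"]);p=(np.array(P,float).reshape(-1,3)-M[:3,3])@M[:3,:3]
    p[:,1:]*=-1
    return cv2.projectPoints(p.reshape(-1,1,3),np.zeros(3),np.zeros(3),K(c),np.array(c["dist_coeffs"]))[0].reshape(-1,2)
def crop(img,x0,y0,w,h,s,fn):
    a=cv2.resize(img[y0:y0+h,x0:x0+w],None,fx=s,fy=s,interpolation=cv2.INTER_CUBIC);cv2.imwrite(fn,a)
E
python3 - <<'E'
from h import *
s=pickle.load(open("scene0.pkl","rb"));t=pickle.load(open("top0.pkl","rb"))
a=lambda c,x,y,w,h,k:cv2.resize(c["image"][y:y+h,x:x+w],None,fx=k,fy=k,interpolation=cv2.INTER_CUBIC)
cv2.imwrite("pics/c1.png",np.hstack([a(s,290,285,96,96,4),a(t,215,165,96,96,4)]))
cv2.imwrite("pics/c2.png",np.hstack([a(s,255,180,76,76,5),a(t,345,190,76,76,5)]))
E
```

```text
(no output)
```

View pics/c1.png

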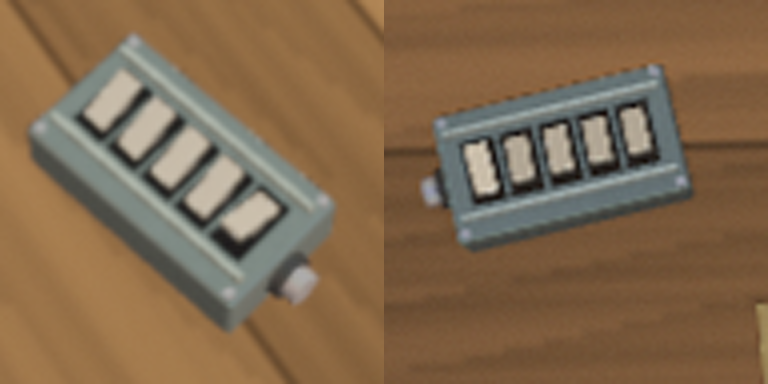

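View pics/c2.png

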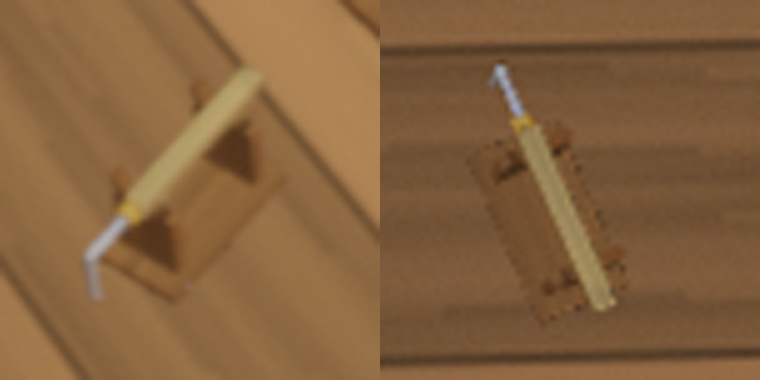

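The odd rocker is the one next to the conduit stub, at box y=+56. It is at crop (250,215) in the scene view and (480,168) in the top view. Next I'll locate the objects from corners and depth in both views.

Run:
```python
from h import *
s=pickle.load(open("scene0.pkl","rb"));t=pickle.load(open("top0.pkl","rb"))
u=lambda L,k,x,y:[((a+.5)/k-.5+x,(b+.5)/k-.5+y) for a,b in L]
np.set_printoptions(precision=1,suppress=True)
print("box scene",at_z(s,u([(133,38),(33,131),(232,310),(333,202)],4,290,285),45))
print("box top",at_z(t,u([(438-384,122),(660-384,66),(689-384,182),(463-384,243)],4,215,165),45))
# depth clouds
for n,c in(("scene",s),("top",t)):
    yy,xx=np.mgrid[0:480,0:640];P=depth_pts(c,np.c_[xx.ravel(),yy.ravel()])
    ok=c["range_z"].ravel()>0;P=P[ok]
    ctr=np.array([560,155])
    r=at_z(c,[(336,328)] if n=="scene" else [(260,203)],45)[0,:2]
    q=P[(np.hypot(*(P[:,:2]-r).T)<130)&(P[:,2]>38)&(P[:,2]<51)]
    print(n,len(q),cv2.minAreaRect(q[:,:2].astype(np.float32)),np.median(q[:,2]))
    r=at_z(c,[(292,213)] if n=="scene" else [(381,228)],60)[0,:2]
    q=P[(np.hypot(*(P[:,:2]-r).T)<90)&(P[:,2]>63)]
    print(n,len(q),cv2.minAreaRect(q[:,:2].astype(np.float32)),np.percentile(q[:,2],[10,50,90]))
# stylus handle: ends at z=69 ; 
print("sty scene: rear top mid, front(ferrule end), bend(62), tip low(24)")
L=u([(250,78),(131,213),(88,258),(96,296)],5,255,180)
for p,z in zip(L,(69,69,65,25)): print(at_z(s,[p],z))
L=u([(606-380,304),(524-380,122),(501-380,66)],5,345,190)
for p,z in zip(L,(69,69,65)): print(at_z(t,[p],z))
print("rest base top: scene L,front ; ")
print(at_z(s,u([(183,300),(283,178)],5,255,180),6))
print(at_z(t,u([(470-380,158),(566-380,120),(628-380,288),(543-380,322)],5,345,190),8))
```

```text
box scene [[543.9  87.3  45. ]
 [629.5 107.5  45. ]
 [594.9 269.5  45. ]
 [505.9 246.1  45. ]]
box top [[594.2 262.3  45. ]
 [631.6 103.6  45. ]
 [546.7  84.   45. ]
 [506.5 244.1  45. ]]
scene 1804 ((568.4779052734375, 179.84835815429688), (97.81558227539062, 178.03819274902344), 13.650053977966309) 45.456601925292716
scene 240 ((491.2122497558594, -160.92376708984375), (150.2325897216797, 43.26742172241211), 22.683778762817383) [64.1 67.5 71.4]
top 1430 ((570.1337280273438, 179.24720764160156), (96.22178649902344, 176.65672302246094), 12.414257049560547) 45.50653072189175
top 263 ((488.195556640625, -162.53872680664062), (143.3023681640625, 42.5967903137207), 21.494556427001953) [64.8 68.  71.6]
sty scene: rear top mid, front(ferrule end), bend(62), tip low(24)
[[ 424.9 -184.    69. ]]
[[ 525.1 -142.5   69. ]]
[[ 557.5 -132.8   65. ]]
[[ 555.  -134.8   25. ]]
[[ 423.2 -188.2   69. ]]
[[ 526.  -146.9   69. ]]
[[ 558.9 -135.7   65. ]]
rest base top: scene L,front ; 
[[ 511.7 -118.4    6. ]
 [ 422.6 -157.3    6. ]]
[[ 516.4 -122.     8. ]
 [ 537.7 -179.     8. ]
 [ 438.2 -210.9    8. ]
 [ 419.7 -160.8    8. ]]
```

The two cameras disagree by about 4 mm in y, and the offset is the same for both objects. To refine, I'll draw model wireframes over each view.

```bash
cat > ov.py <<'E'
from h import *
def T(P,x,y,yaw,z=0):
    P=np.array(P,float);c,s=np.cos(yaw),np.sin(yaw)
    return np.c_[x+c*P[:,0]-s*P[:,1],y+s*P[:,0]+c*P[:,1],P[:,2]+z]
def boxedges(cx,cy,z0,z1,lx,ly):
    c=[(cx+a*lx/2,cy+b*ly/2) for a,b in((1,1),(-1,1),(-1,-1),(1,-1))]
    E=[]
    for i in range(4):
        j=(i+1)%4
        E+=[((*c[i],z0),(*c[j],z0)),((*c[i],z1),(*c[j],z1)),((*c[i],z0),(*c[i],z1))]
    return E
REST=boxedges(0,0,0,8,105,56)
for px in(-40,-32,32,40):
    o=[(-20,8),(-20,70),(-17,70),(-9.5,55),(9.5,55),(17,70),(20,70),(20,8)]
    REST+=[((px,a[0],a[1]),(px,b[0],b[1])) for a,b in zip(o,o[1:])]
STY=boxedges(0,0,0,14,110,14)+[((55,0,7),(92,0,7)),((92,0,7),(92,0,-31))]
BOX=boxedges(0,0,0,45,95,170)+boxedges(-31,0,45,54,6,150)[1::3]+boxedges(31,0,45,54,6,150)[1::3]
for k in range(-2,3): BOX+=boxedges(0,28*k,45,45,46,24)
def draw(c,x0,y0,w,h,k,items,fn=None):
    a=cv2.resize(c["image"][y0:y0+h,x0:x0+w],None,fx=k,fy=k,interpolation=cv2.INTER_CUBIC);b=a.copy()
    for E,p,col in items:
        for e in E:
            q=(proj(c,T(e,*p))-[x0,y0]+.5)*k-.5
            cv2.line(b,*[tuple(int(round(v*8)) for v in r) for r in q],col,1,cv2.LINE_AA,3)
    return b
E
python3 - <<'E'
from ov import *
s=pickle.load(open("scene0.pkl","rb"));t=pickle.load(open("top0.pkl","rb"))
R=np.radians
d={'s':(-.6,2),'t':(.6,-2)}
def items(k):
    dx,dy=d[k]
    return [(REST,(477+dx,-166+dy,R(21)),(0,255,0)),(STY,(474.6+dx,-165.5+dy,R(22),55),(0,0,255))]
b=lambda k:[(BOX,(569.1+d[k][0],175.6+d[k][1],R(13.2)),(0,255,0))]
cv2.imwrite("pics/o1.png",np.hstack([draw(s,262,185,60,60,6.5,items('s')),draw(t,352,196,60,60,6.5,items('t'))]))
cv2.imwrite("pics/o2.png",np.hstack([draw(s,290,285,96,96,4,b('s')),draw(t,215,160,96,96,4,b('t'))]))
E
```

```text
(no output)
```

View pics/o1.png

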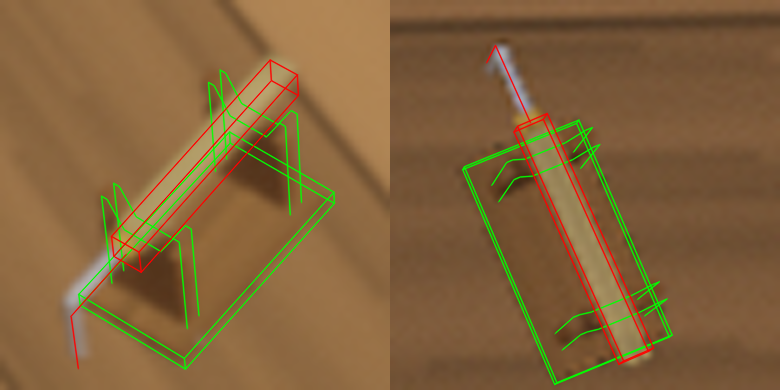

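View pics/o2.png

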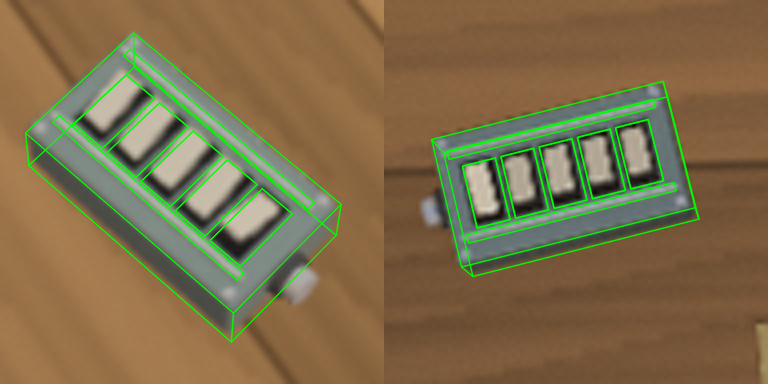

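Run:
```python
from ov import *
s=pickle.load(open("scene0.pkl","rb"));t=pickle.load(open("top0.pkl","rb"))
def f(c,x,y,w,k):
    a=draw(c,x,y,w,w,k,[]).astype(float)
    return np.clip((a-60)*1.8+20,0,255).astype(np.uint8) 
o=[f(s,262,185,60,6.5),f(t,352,196,60,6.5)]
for q in o:
    for i in range(0,390,65):
        cv2.putText(q,str(i),(i,9),0,.3,(255,255,255));cv2.putText(q,str(i),(0,i+9),0,.3,(255,255,255))
        cv2.line(q,(i,0),(i,4),(255,255,255));cv2.line(q,(0,i),(4,i),(255,255,255))
cv2.imwrite("pics/o3.png",np.hstack(o))
```

```text
(no output)
```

View pics/o3.png

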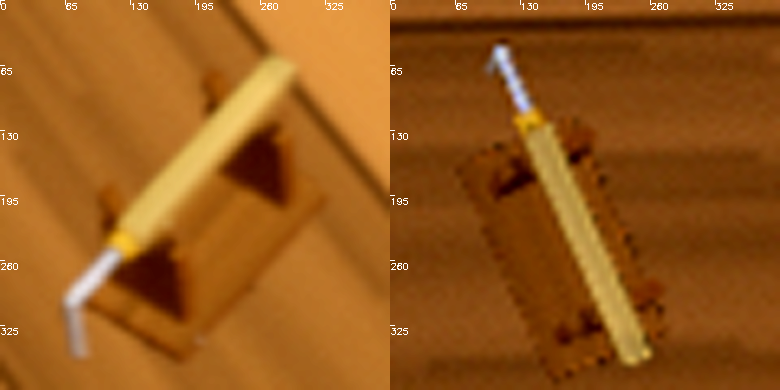

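In both views the stylus lies about 3–4 mm toward its handle end from the rest centre. The rest is near (477,-166) with yaw about 22°. I'll move above it and check how the cameras register against the fingers.

```bash
cat > r.py <<'E'
from workcell import *
import numpy as np
def tool(yaw_axis):  # -y tool along yaw_axis (deg)
    a=np.radians(yaw_axis-90);x=np.array([np.cos(a),np.sin(a),0]);z=np.array([0,0,-1.]);return np.c_[x,np.cross(z,x),z]
def st(m=""):
    s=read_state();print(m,round(s["time"],2),s["eef_pos"].round(1),s["ft_force"].round(2),round(s["finger_gap"],1),s["qpos"].round(2))
E
python3 - <<'E'
from r import *
import pickle,cv2
from ov import *
movep([480,-163.3,170],tool(22));st()
for n in("scene","top"):
    c=camera(n);pickle.dump(c,open(n+"1.pkl","wb"))
    p=proj(c,[[480,-163.3,170]])[0].astype(int)
    im=draw(c,p[0]-45,p[1]-45,90,90,4.4,[([((0,0,170),(0,0,200)),((-5,0,170),(5,0,170))],(480,-163.3,np.radians(22)),(0,0,255))])
    globals()[n]=im
cv2.imwrite("pics/h1.png",np.hstack([scene,top]))
E
```

```text
2.11 [ 479.8 -164.3  170. ] [ 0.26 -0.27  0.4 ] 85.2 [ 0.45  0.43 -0.31  1.96  0.18  0.78 -1.15]
```

View pics/h1.png

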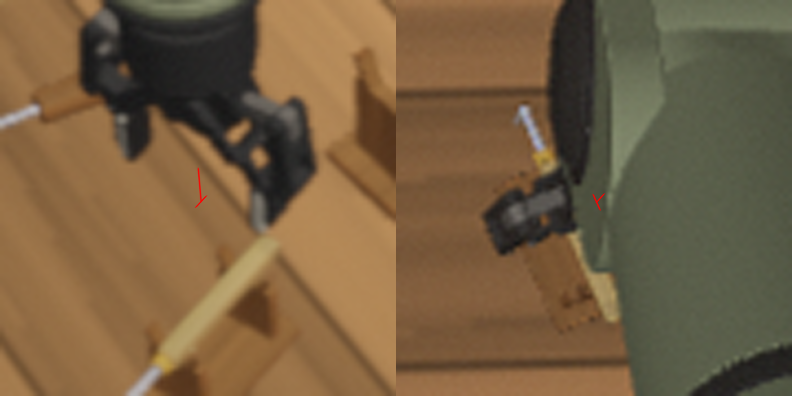

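In the scene view the finger midpoint agrees with the projection to within 3 mm, in the direction the averaging already corrects. I'll descend and grip.

Run:
```python
from r import *
import pickle,cv2
from ov import *
R=tool(22)
print(movel([479.5,-164,80],R,200))
print(movel([479.5,-164,43],None,80,guard=12));st("down")
c=camera("scene");clamp();st("clamped")
c2=camera("scene");pickle.dump(c2,open("scene2.pkl","wb"))
cv2.imwrite("pics/g1.png",np.hstack([draw(c,250,140,90,90,4.4,[]),draw(c2,250,140,90,90,4.4,[])]))
```

```text
False
False
down 3.42 [ 479.6 -164.    43.2] [-0.56  0.85  0.46] 85.4 [ 0.38  0.64 -0.23  2.03  0.29  0.5  -1.24]
clamped 4.12 [ 479.6 -164.    43.2] [-1.08  0.13  5.79] 13.1 [ 0.38  0.64 -0.23  2.03  0.29  0.5  -1.24]
```

View pics/g1.png

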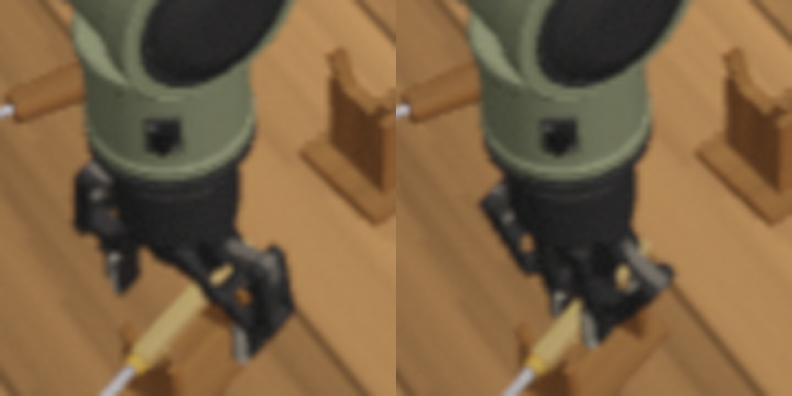

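Gripped with a gap of 13 mm. I'll lift and check where the tip sits in the hand.

Run:
```python
from r import *
import pickle,cv2
from ov import *
movel([479.5,-164,70],None,60);movel([479.5,-164,160],None,200);wait(.2);st("up")
e=read_state()["eef_pos"]
yaw=np.radians(22);u=np.array([np.cos(yaw),np.sin(yaw)])
sp=e[:2]-8*u
for n in("scene","top"):
    c=camera(n);pickle.dump(c,open(n+"3.pkl","wb"))
    tip=proj(c,[[sp[0]+92*u[0],sp[1]+92*u[1],e[2]+12-31]])[0].astype(int)
    globals()[n]=draw(c,tip[0]-30,tip[1]-30,60,60,6.5,[(STY,(sp[0],sp[1],yaw,e[2]+12),(0,0,255))])
cv2.imwrite("pics/l1.png",np.hstack([scene,top]))
```

```text
up 5.57 [ 479.  -163.8  159.1] [ 0.15  0.07 -0.9 ] 12.8 [ 0.45  0.45 -0.31  1.97  0.19  0.76 -1.16]
```

View pics/l1.png

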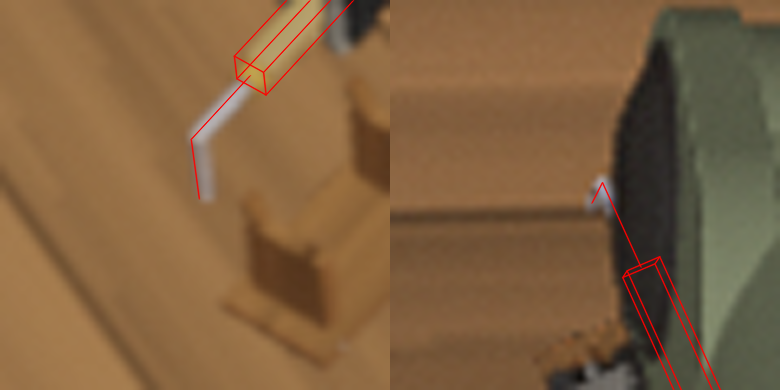

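The model overlay follows the held stylus to within 1 px (about 2 mm) in both views. I'll carry it over the odd rocker and check the tip against the paddle.

Run:
```python
from r import *
import pickle,cv2
from ov import *
R=tool(13.2)
movep([488.2,214.1,170],R);movel([488.2,214.1,100],None,150);wait(.2);st("hover")
e=read_state()["eef_pos"]
yaw=np.radians(13.2);u=np.array([np.cos(yaw),np.sin(yaw)])
sp=e[:2]-8*u
d={'scene':(-.6,2),'top':(.6,-2)}
for n in("scene","top"):
    c=camera(n);pickle.dump(c,open(n+"4.pkl","wb"))
    tip=proj(c,[[sp[0]+92*u[0],sp[1]+92*u[1],e[2]-19]])[0].astype(int)
    globals()[n]=draw(c,tip[0]-30,tip[1]-30,60,60,6.5,[])
    globals()[n+"b"]=draw(c,tip[0]-30,tip[1]-30,60,60,6.5,[(STY,(sp[0]+d[n][0],sp[1]+d[n][1],yaw,e[2]+12),(0,0,255)),(BOX,(569.1+d[n][0],175.6+d[n][1],yaw),(0,255,0))])
cv2.imwrite("pics/b1.png",cv2.resize(np.vstack([np.hstack([scene,top]),np.hstack([sceneb,topb])]),(600,600)))
```

```text
hover 7.89 [488.7 214.2 100.9] [0.03 0.04 0.14] 13.1 [-0.3   0.57 -0.3   1.94  0.27  0.67 -2.11]
```

View pics/b1.png

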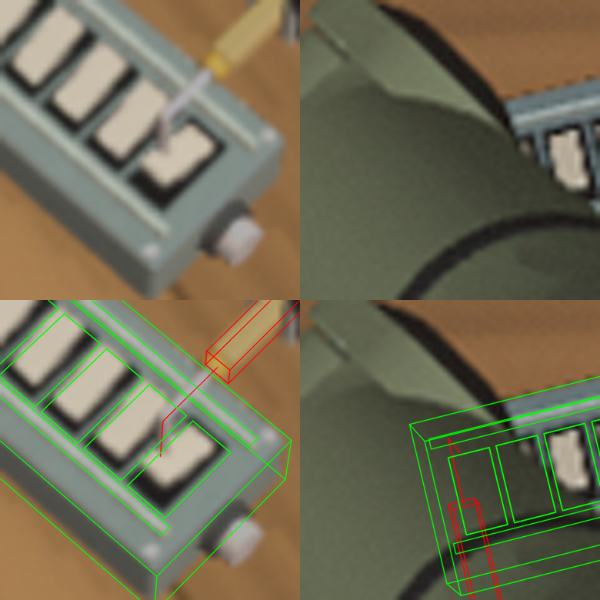

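Run:
```python
from ov import *
c=pickle.load(open("scene4.pkl","rb"))
a=draw(c,308,300,64,64,9,[])
for i in range(0,576,48):
    cv2.putText(a,str(i),(i,9),0,.35,(255,255,255));cv2.putText(a,str(i),(0,i+9),0,.35,(255,255,255))
cv2.imwrite("pics/b2.png",a)
```

```text
(no output)
```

View pics/b2.png

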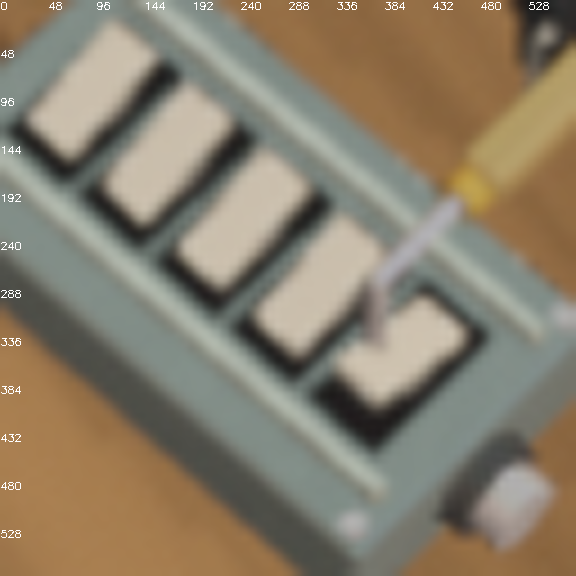

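Run:
```python
from ov import *
c=pickle.load(open("scene4.pkl","rb"));np.set_printoptions(precision=1,suppress=True)
u=lambda a,b:((a+.5)/9-.5+308,(b+.5)/9-.5+300)
yaw=np.radians(13.2);Rm=np.array([[np.cos(yaw),np.sin(yaw)],[-np.sin(yaw),np.cos(yaw)]])
tip=at_z(c,[u(376,345)],82+1)[0]
def loc(p): return (Rm@(p[:2]-tip[:2]))
print(tip)
print("paddle +x end corners rel tip",*[loc(at_z(c,[u(*q)],65)[0]) for q in((331,352),(382,410))])
print("paddle -x end corners",*[loc(at_z(c,[u(*q)],51.5)[0]) for q in((430,288),(474,335))])
print("bezel",*[loc(at_z(c,[u(*q)],48)[0]) for q in((318,398),(375,447),(484,335),(428,282))])
print("guards",*[loc(at_z(c,[u(*q)],54)[0]) for q in((382,490),(540,335))])
print("box corner", *[loc(at_z(c,[u(*q)],45)[0]) for q in((362,548),)])
D=depth_pts(c,[u(345,355),u(375,395),u(360,375),u(430,330),u(440,310)]);print(D)
```

```text
[567.4 234.7  83. ]
paddle +x end corners rel tip [  3.  -12.4] [6.  8.3]
paddle -x end corners [-33.3  -9.7] [-31.1   7.8]
bezel [  9.  -10.9] [9.1 9.3] [-34.2   8.7] [-35.5 -12.3]
guards [18.8 20.3] [-41.9  21.1]
box corner [31.3 25. ]
[[570.1 225.4  63.2]
 [569.9 238.8  62.6]
 [570.7 233.1  65.4]
 [543.3 226.5  48.3]
 [539.3 225.   53.5]]
```

The depth readings confirm the far (+x) end is raised, at about 64 mm against 50 mm for the near end. The tip is about 13 mm from the pivot and 1–2 mm off-centre in y. I'll nudge it and press with a guard.

Run:
```python
from r import *
import pickle,cv2
from ov import *
movel([488.6,212.8,90],None,80);st("pre")
print(movel([488.6,212.8,78],None,20,guard=4.5));st("a")
g=movel([488.6,212.8,70.5],None,15,guard=4.5);print(g);st("b")
c=camera("scene");pickle.dump(c,open("scene5.pkl","wb"))
cv2.imwrite("pics/p1.png",draw(c,308,300,64,64,9,[]))
```

```text
pre 8.27 [488.3 212.6  89.6] [ 0.16  0.17 -0.3 ] 13.1 [-0.3   0.59 -0.3   1.94  0.27  0.65 -2.11]
False
a 9.02 [488.6 212.8  78. ] [ 0.86 -0.22  0.71] 13.0 [-0.31  0.61 -0.29  1.95  0.29  0.62 -2.12]
True
b 9.52 [488.7 212.9  70.6] [ 0.08 -0.47  5.9 ] 13.3 [-0.31  0.62 -0.28  1.95  0.29  0.6  -2.13]
```

View pics/p1.png

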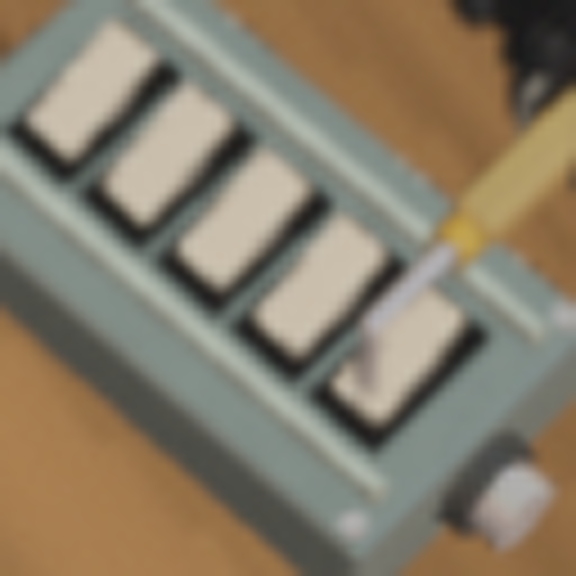

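The rocker now looks like its neighbours, and the arm met a hard stop at 5.9 N. I'll lift and check the switches and how the stylus sits in the grip.

Run:
```python
from r import *
import pickle,cv2
from ov import *
movel([488.6,212.8,110],None,100);movel([488.6,212.8,170],None,200)
movep([479.5,-164,170],tool(22));wait(.2);st("back")
e=read_state()["eef_pos"]
yaw=np.radians(22);u=np.array([np.cos(yaw),np.sin(yaw)]);sp=e[:2]-8*u
c=camera("scene");pickle.dump(c,open("scene6.pkl","wb"));t=camera("top");pickle.dump(t,open("top6.pkl","wb"))
o=[draw(c,308,296,64,64,6,[])]
tip=proj(c,[[sp[0]+92*u[0],sp[1]+92*u[1],e[2]-19]])[0].astype(int)
o.append(draw(c,tip[0]-32,tip[1]-32,64,64,6,[(STY,(sp[0],sp[1],yaw,e[2]+12),(0,0,255))]))
cv2.imwrite("pics/q1.png",np.hstack(o))
```

```text
back 12.17 [ 479.8 -163.1  170. ] [ 0.74  0.13 -0.31] 12.8 [ 0.46  0.43 -0.32  1.96  0.19  0.78 -1.16]
```

View pics/q1.png

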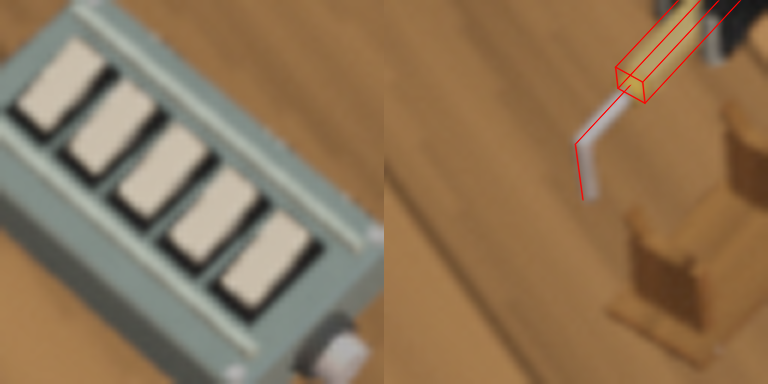

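All five rockers now match, and the stylus has not shifted in the grip. I'll lay it back about 3.6 mm further along the rest axis to centre it.

Run:
```python
from r import *
import pickle,cv2
from ov import *
p=[482.8,-162.6]
movel([*p,75],tool(22),150)
print(movel([*p,43.3],None,30,guard=8));st("seated")
open_gripper();st("open");wait(.2)
movel([*p,70],None,60);movel([*p,200],None,200)
movep([400,-400,230],tool(0));wait(.3);st("clear")
for n in("scene","top"):
    c=camera(n);pickle.dump(c,open(n+"7.pkl","wb"));cv2.imwrite(f"pics/{n}7.png",c["image"])
s=pickle.load(open("scene7.pkl","rb"));t=pickle.load(open("top7.pkl","rb"))
def f(c,x,y,w,k):
    a=draw(c,x,y,w,w,k,[]).astype(float)
    return np.clip((a-60)*1.8+20,0,255).astype(np.uint8)
cv2.imwrite("pics/f1.png",np.hstack([f(s,262,185,60,6.5),f(t,352,196,60,6.5)]))
```

```text
True
seated 14.11 [ 482.6 -162.5   43.2] [-1.76  1.21  7.73] 12.7 [ 0.39  0.64 -0.24  2.02  0.3   0.51 -1.26]
open 14.81 [ 482.2 -162.4   42.7] [ 0.02 -0.37  0.31] 85.4 [ 0.39  0.64 -0.24  2.02  0.3   0.51 -1.26]
clear 17.71 [ 400.5 -399.3  230. ] [-0.15  0.91  0.4 ] 85.6 [ 0.81  0.43 -0.18  1.75  0.09  0.96 -0.98]
```

View pics/f1.png

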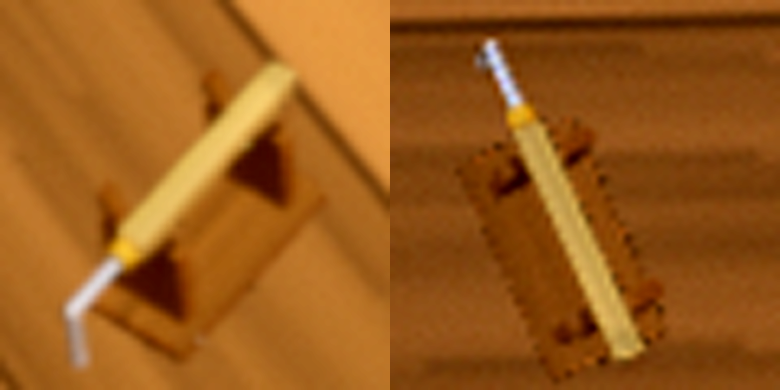

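View pics/top7.png

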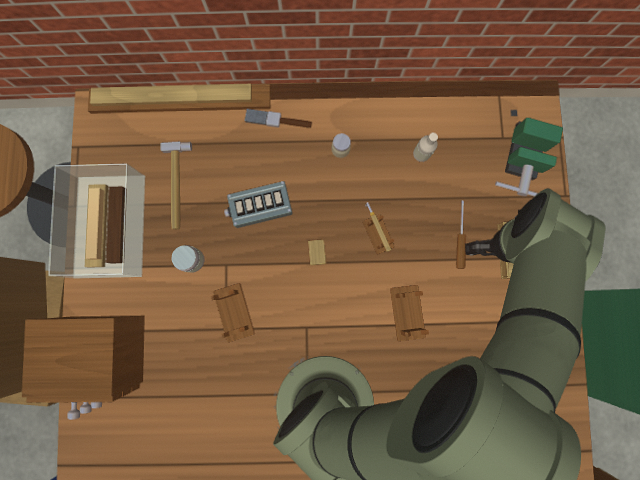

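Run:
```python
from ov import *
s=pickle.load(open("scene7.pkl","rb"));t=pickle.load(open("top7.pkl","rb"))
R=np.radians
def g(c,x,y,p): 
    b=draw(c,x,y,60,60,6.5,[(REST,(*p,R(22)),(0,255,0)),(STY,(*p,R(22),55),(0,0,255))])
    return b
cv2.imwrite("pics/f2.png",np.hstack([g(s,262,185,(475.5,-165)),g(t,352,196,(477.3,-167.5))]))
# depth along handle
for n,c in(("s",s),("t",t)):
    yy,xx=np.mgrid[0:480,0:640];P=depth_pts(c,np.c_[xx.ravel(),yy.ravel()])
    col=c["image"].reshape(-1,3).astype(int)
    m=(np.hypot(P[:,0]-477,P[:,1]+166)<75)&(P[:,2]>60)&(P[:,2]<76)&(col[:,1]>130)&(col[:,2]-col[:,0]>40)
    Q=P[m];u=np.array([np.cos(R(22)),np.sin(R(22))]);a=(Q[:,:2]-[477,-166])@u;b=(Q[:,:2]-[477,-166])@[-u[1],u[0]]
    print(n,m.sum(),"along",np.percentile(a,[0,2,98,100]).round(1),"lat",b.mean().round(1),"zfit",np.polyfit(a,Q[:,2],1).round(3),"yaw d",np.degrees(np.polyfit(a,b,1)[0]).round(1))
```

```text
s 192 along [-58.4 -54.6  56.6  59.2] lat 4.0 zfit [8.000e-03 6.719e+01] yaw d 0.3
t 161 along [-55.  -53.8  57.7  60.5] lat 2.8 zfit [-5.0000e-03  6.8808e+01] yaw d -0.1
```

View pics/f2.png

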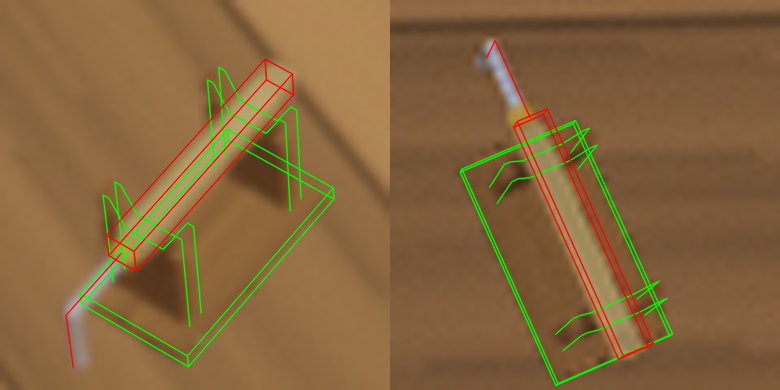

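Run:
```python
from ov import *
R=np.radians
for k in("0","7"):
  for n in("scene","top"):
    c=pickle.load(open(n+k+".pkl","rb"))
    yy,xx=np.mgrid[0:480,0:640];P=depth_pts(c,np.c_[xx.ravel(),yy.ravel()])
    col=c["image"].reshape(-1,3).astype(int)
    u=np.array([np.cos(R(22)),np.sin(R(22))]);A=(P[:,:2]-[477,-166])@u;B=(P[:,:2]-[477,-166])@[-u[1],u[0]]
    m=(abs(A)<50)&(abs(B)<14)&(P[:,2]>58)&(P[:,2]<78)&(col[:,1]>130)&(col[:,2]-col[:,0]>40)
    a,b,z=A[m],B[m],P[m,2]
    print(k,n,m.sum(),"lat",b.mean().round(1),"zfit",np.polyfit(a,z,1).round(3),"yaw d",np.degrees(np.polyfit(a,b,1)[0]).round(1))
    for nm,sel in(("front",a>25),("rear",a<-25)): print("   ",nm,np.median(z[sel]).round(1),b[sel].mean().round(1))
    # rest base: lateral extent
    m=(abs(A)<25)&(abs(B)<45)&(P[:,2]>4)&(P[:,2]<12);print("   base lat",np.percentile(B[m],[1,99]).round(1))
    m=(abs(B)<25)&(abs(B)>11)&(abs(A)<60)&(P[:,2]>45)&(P[:,2]<76);print("   posts along",np.percentile(A[m],[3,97]).round(1),"lat",np.percentile(B[m],[2,98]).round(1))
```

```text
0 scene 169 lat 1.2 zfit [-8.0000e-03  6.7307e+01] yaw d -0.4
    front 66.1 0.9
    rear 67.4 1.5
   base lat [-18.8  38.2]
   posts along [-39.3  42.3] lat [-22.1  21.3]
0 top 110 lat 0.0 zfit [-8.0000e-03  6.8543e+01] yaw d -1.5
    front 68.2 -1.0
    rear 69.2 0.8
   base lat [-32.3  35.7]
   posts along [-37.8  42. ] lat [-21.6  20.1]
7 scene 171 lat 4.1 zfit [9.0000e-03 6.7267e+01] yaw d 0.0
    front 68.1 4.3
    rear 66.7 3.8
   base lat [-38.   33.7]
   posts along [-38.9  42.2] lat [-22.7  22.5]
7 top 144 lat 2.7 zfit [-0.    68.849] yaw d -0.4
    front 69.0 2.5
    rear 68.8 3.0
   base lat [-38.9  34.9]
   posts along [-37.7  41.9] lat [-22.   20.5]
```

Lengthwise it is centred to about 1 mm and its height matches the start. It does sit about 2.5 mm to one side of the notches. I'll average a few depth frames to be sure it is fully on both floors.

Run:
```python
from ov import *
from workcell import *
R=np.radians
def an(c):
    yy,xx=np.mgrid[0:480,0:640];P=depth_pts(c,np.c_[xx.ravel(),yy.ravel()])
    col=c["image"].reshape(-1,3).astype(int)
    u=np.array([np.cos(R(22)),np.sin(R(22))]);A=(P[:,:2]-[477,-166])@u;B=(P[:,:2]-[477,-166])@[-u[1],u[0]]
    m=(abs(A)<50)&(abs(B)<14)&(P[:,2]>58)&(P[:,2]<78)&(col[:,1]>130)&(col[:,2]-col[:,0]>40)
    a,b,z=A[m],B[m],P[m,2]
    f=np.polyfit(a,z,1);return [f[0]*72,f[1],b.mean()]
for n in("scene","top"):
    L=np.array([an(camera(n)) for _ in range(6)]);print(n,L.mean(0).round(2),L.std(0).round(2))
    print("  start",np.round(an(pickle.load(open(n+"0.pkl","rb"))),2))
```

```text
scene [ 0.45 67.55  4.1 ] [0.5  0.1  0.06]
  start [-0.54 67.31  1.24]
top [ 0.22 68.85  2.78] [0.58 0.25 0.07]
  start [-5.700e-01  6.854e+01  4.000e-02]
```

The stylus is level and at its starting height, so it is seated. But it lies against one cheek, because the fingers pulled it sideways when they first closed. There is plenty of time, so I'll re-grip and move it 2.3 mm toward the middle.

```bash
cat > an.py <<'E'
from ov import *
R=np.radians
def an(c):
    yy,xx=np.mgrid[0:480,0:640];P=depth_pts(c,np.c_[xx.ravel(),yy.ravel()])
    col=c["image"].reshape(-1,3).astype(int)
    u=np.array([np.cos(R(22)),np.sin(R(22))]);A=(P[:,:2]-[477,-166])@u;B=(P[:,:2]-[477,-166])@[-u[1],u[0]]
    h=(abs(B)<14)&(P[:,2]>58)&(P[:,2]<78)&(col[:,1]>130)&(col[:,2]-col[:,0]>40)
    m=h&(abs(A)<50)
    a,b,z=A[m],B[m],P[m,2]
    f=np.polyfit(a,z,1);e=np.percentile(A[h&(abs(A)<70)],[2,98]);return [f[0]*72,f[1],b.mean(),*e]
E
python3 - <<'E'
from r import *
from an import *
p=np.array([482.8,-162.6]);q=p+2.3*np.array([.375,-.927])
movep([*p,170],tool(22));movel([*p,80],None,200);print(movel([*p,43.3],None,80,guard=12));st("at")
clamp();st("cl")
movel([*p,48],None,30);movel([*q,48],None,30)
print(movel([*q,43.3],None,25,guard=8));st("seated")
open_gripper();wait(.2);st("open")
movel([*q,70],None,60);movel([*q,200],None,200)
movep([400,-400,230],tool(0));wait(.3);st("clear")
for n in("scene","top"):
    L=np.array([an(camera(n)) for _ in range(4)]);print(n,L.mean(0).round(2))
    c=camera(n);pickle.dump(c,open(n+"8.pkl","wb"));cv2.imwrite(f"pics/{n}8.png",c["image"])
def f(c,x,y,w,k):
    a=draw(c,x,y,w,w,k,[]).astype(float)
    return np.clip((a-60)*1.8+20,0,255).astype(np.uint8)
s=pickle.load(open("scene8.pkl","rb"))
cv2.imwrite("pics/f8.png",np.hstack([f(s,262,185,60,6.5),f(c,352,196,60,6.5)]))
E
```

```text
False
at 20.62 [ 482.9 -162.5   43.5] [0.71 0.33 0.14] 85.5 [ 0.39  0.64 -0.25  2.02  0.31  0.51 -1.26]
cl 21.27 [ 482.9 -162.7   43.6] [-1.81 -0.35  4.87] 12.9 [ 0.39  0.64 -0.25  2.02  0.31  0.51 -1.26]
True
seated 22.09 [ 483.8 -164.8   43.5] [-1.35  0.47 11.76] 12.9 [ 0.4   0.64 -0.25  2.02  0.31  0.51 -1.26]
open 22.99 [ 483.6 -164.8   43.3] [-0.18  0.51  0.05] 85.7 [ 0.4   0.65 -0.25  2.02  0.31  0.51 -1.26]
clear 25.68 [ 400.5 -399.3  230. ] [-0.43  0.64 -0.03] 85.7 [ 0.82  0.43 -0.19  1.75  0.1   0.96 -0.98]
scene [ -0.1   67.18   1.35 -52.65  55.21]
top [ 4.000e-02  6.870e+01  2.600e-01 -5.257e+01  5.792e+01]
```

View pics/f8.png

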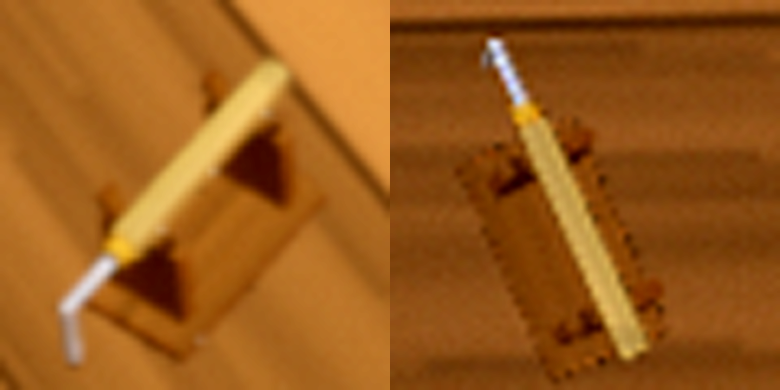

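View pics/scene8.png

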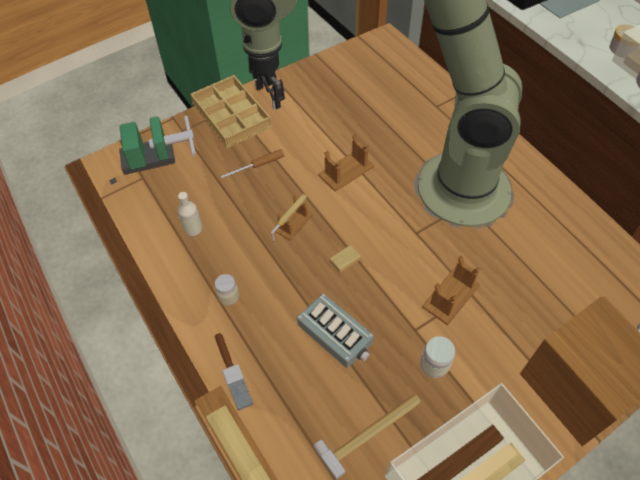

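The stylus lies level in both notches, tip down, and laterally back where it started. All five rockers match and nothing else has moved. I'm handing in.

```bash
python3 -c "
from workcell import *
finish_job();print(read_state()['time'])"
```

```text
the job is handed in; nothing more can be done
the job is handed in; nothing more can be done
```

I tipped the odd rocker, the one nearest the conduit stub, fully over with the stylus tip. I then laid the stylus back in both notches of the rest and handed the job in at about 26 s of the 43 s allowed.

- **Rocker:** the guarded press stopped at 5.9 N. The picture afterwards shows all five rockers tipped the same way.
- **Stylus:** it lies level in both notches with the tip hanging down. It is centred lengthwise to about 1–2 mm, as well as the cameras can tell. Its height matches the start to within 0.2 mm.
- **One correction:** the first lay-back left the stylus against one cheek of the notches, about 2.5 mm off to the side. I gripped it again and moved it 2.3 mm back towards the middle.
- **Forces:** the highest I read was about 12 N, while seating the stylus the second time.
- **Other objects:** the last scene picture shows nothing else shifted.
- **Disagreement:** the two cameras differ by about 4 mm in y. I used the average of the two and relied on measurements within a single view for the fine placing.

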